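# Unlock a weld-fixture slide, park its lock pin and slide the work under the bridge

### The job

Draw the lock pin up out of the weld fixture's slide and park it in the side notch of the pin rest: neck fully in to the back of the notch, collar resting on the plate, pin hanging upright and let go. Then slide the unlocked slide by its handle all the way in under the bridge until it is home against its stop. Leave the spare anvil, the stack of tabs and the wrench alone.

Things in the scene. Friction and masses are not known exactly. Their poses are not given: they have to be found in the camera images.
- pin: Loose lock pin, steel with a black cylindrical knob, 0.12 kg, 111 mm long, standing upright in the slide at the start. Origin at the centre of its lower tip, z along the pin to the knob. From the tip up: shank 14 mm diameter to 45 mm; thin neck 9 mm diameter from 45 to 63 mm; collar 28 mm diameter from 63 to 69 mm; knob 22 mm diameter from 69 to 111 mm (grip here).
- pin_collar (a point): Point on the pin's axis at the underside of its collar (63 mm above the tip).
- fixture: Weld fixture fixed to the table: steel base 150 mm (x) by 375 mm (y, from -120 to 255 mm) by 25 mm, origin on the table in the middle of the slide's track, z up. The slide runs along its +y between guide rails 41 mm high at x = +-59 mm. Nothing on it is higher than the top of the bridge (135 mm), the pin included.
- bridge (a point): Middle of the underside of the bridge, 100 mm above the table: an orange crossbar 146 mm (fixture x) by 50 mm (fixture y) by 35 mm on two grey posts. A welding tip hangs from it to 75 mm above the table.
- bore (a point): On the fixture: axis of the lock bore, at the height of the slide's boss top (65 mm above the table). Bore 16 mm diameter, through the boss and on through the base; at the start the pin's collar rests on the boss here and the pin reaches 63 mm down. Boss 50 mm (x) by 44 mm (y), 20 mm higher than the slide's deck.
- carriage (a joint): Travel of the slide along the fixture's +y in m: 0 locked at the start, 0.120 home against its stop, with the work under the bridge. It moves against about 3 N and stays where it is left.
- handle (a point): Top centre of the slide's handle, an upright dark steel bar 50 mm (fixture x) by 16 mm (fixture y) by 50 mm high on the slide's tail, top 95 mm and deck 45 mm above the table. It moves with the slide. At the start it is 75 mm from the pin axis, on the fixture's -y side.
- pin_rest: Pin rest, fixed to the table: a dark foot (85 by 60 by 12 mm) and post carrying a level steel plate 56 mm wide and 6 mm thick, top 94 mm above the table. The plate has a notch open to the rest's own -x side; the post stands at x 25 to 47 mm and ends under the plate. Origin on the table below the notch's seat, z up.
- notch (a point): On the plate's top: where the pin's axis lies when the neck is at the back of the notch. Axes as pin_rest. The notch is 12 mm wide and runs from here to -x for 16 mm, then flares, its mouth ending 28 mm from here. Back wall 4.5 mm beyond this point. The neck passes in from the side; the 14 mm shank does not fit the notch.
- anvil: Bystander: spare dark steel anvil block 55 by 45 by 42 mm, loose; origin at the centre of its underside.
- tabs: Bystander: stack of bent aluminium tabs 85 by 61 by 17 mm, loose; origin at the centre of its underside.
- wrench: Bystander: loose steel wrench 160 mm long, lying along its x; origin at the centre of its underside.
Things that resemble listed ones, but are neither listed nor needed, are in the scene too. Of the things that look like the pin, take the one that is farthest from the robot's base at the start.

How it is judged:
By the outcome, as a careful person would: the job done as asked, in the order asked, and still so for the second after the job is handed in, with the robot touching nothing.
It also fails if it takes over 59 s, if anything falls off the work surface, if the arm or the gripper's body presses on something with over 40 N, if the wrist force passes 120 N, or if a joint passes its speed limit or range.

### The arm

A 6-joint arm with a two-finger parallel gripper is mounted at the origin on the work surface. World frame = base frame: x ahead of the robot, y to its left, z up, the work surface at z = 0. Lengths are in m, angles in degrees, forces in N, time in s.
With the tool pointing down it reaches from about 0.3 to 0.75 m from the base axis. Payload 8.5 kg.
Tool frame: the origin (TCP) lies midway between the tips of the shut fingers; the grasp point (between the pads) lies 19 mm behind it; z points along the fingers, y is the line along which they close (so a half turn about z gives the same grasp; the last joint's range is limited). The gripper opens to 85 mm and grips with 20 to 120 N. Pads are 22 mm wide; open, the fingers measure 114 mm over their backs; the gripper's body (76 mm by 85 mm) begins 54 mm behind the grasp point. The pads swing forward as they close: fully open they stand 13 mm farther back than shut.
Start: joints at [-80.174, 21.807, 74.336, -0, 83.858, -12.336], TCP at [0.207, -0.509, 0.231] pointing down, gripper open.
Joint ranges: [-178.18, 178.18], [-50.72, 133.34], [12.68, 142.11], [-81.47, 261.47], [9.98, 163.14], [-165.26, 165.26]. Speed limits (degrees/s): [136.94, 136.94, 180, 180, 180, 180].

### API

Orientations are given as a 3x3 rotation matrix whose columns are the frame's x, y, z axes.
In Python, from rig import env gives the robot as it stands. The module is installed in compiled form; this text tells all that it offers.
- The arm moves only by the tool jog_arm, never from a script. Its argument "targets" is a list of rows, each a list of 6 numbers: the shift along the tool's x, y, z in cm, then the turn, a rotation vector about the tool's x, y, z in degrees. A call has 1 to 8 rows; each row is the pose to reach, as a shift and turn from the pose commanded when the call began, along the tool's axes at that moment; what a row does not reach only later rows make up. A row lasts 1/12 s, in which the tool goes at most 41.7 mm and 7.16 degrees, less where a joint would pass 70% of its speed; a pose out of reach is approached as far as the arm can. A call with a gripper value outside its range is refused whole. "hand" is the opening, from 0 (shut) to 1 (fully open), set as the call begins (left out, the last holds). The fingers move at their own pace and stop on an object; "newtons" is the grip in N (left out, the last holds). Time passes only in rows, so rows that repeat a pose let the fingers close. It gives the time, the measured TCP pose, the force, the opening and the grip force at its end, in the units of the state.
- env.observe(): the state, without advancing time (a new reading comes with each control period).
- env.get_image(name): name is "side" or "top" or "wrist"; returns a dict with "frame" (400x640x3 uint8, red, green, blue), "depth" (400x640 float32, m along the optical axis (not along the pixel's ray), 0 where there is no reading), "fovy" (degrees; the focal length in pixels is half the picture's height over the tangent of half this angle, whatever the lens; pixels are square), "cx", "cy" (the principal point, pixels), "k1" (the pictures are not rectified: a ray, as slopes to the right and down, at radius r is drawn at 1 + k1 r^2 times it, then the intrinsics apply), "cam_to_world" (4x4, takes a point from camera to world coordinates). Camera axes: x right, y down, z forward; pixel columns grow to the right and rows downward; lengths in m; the calibration is good to about 2 mm. A picture is of the moment at which its call begins.
- env.close_job(): hands the job in; it is judged then, once.
Trained networks look in the newest picture that a camera, given by its name, has taken for a name from the list of things; names that differ only in an ending like _2 or _b are one class to them, and where a whole thing is asked for, a point or a joint stands for the part that bears it (a point fixed in the world has none). Each returns a list of dicts, best first, with "score" (0 to 1); they miss things now and then, are a little off and sometimes report something else, mostly with a low value. They report only what shows in the picture. A call takes as long as a camera call. They do not tell look-alikes from the thing itself.
- env.regions_of(camera, target): "pixels" (400x640 bool, what is visible of it) and "point" ([row, column] in pixels, amid what is visible of it).
The state is a dict: "time_s": time; "q": joint angles; "qvel": joint speeds; "joint_efforts": joint torques, N m; "position": TCP position; "tool_rot": TCP orientation; "ft_force": force on the tool from outside, world axes, zero at the start; "wrist_torque": the same for the moment, N m; "grip_width": finger opening in m; "gripper_force": force on a finger pad.
Only numpy, scipy, OpenCV 4.12 (cv2) and the standard library are available. Lean on these libraries where they do the work, as an engineer would, in place of code of your own. Each camera call takes 0.05 s, during which the arm holds its last target. There are 200 camera calls.

## Working session

There is one attempt and no reset: what is moved stays moved. The work goes in short steps, Python scripts to look and compute and a tool call to move; the robot and the scene stay as the last step left them, time stands still between calls to the robot, and variables do not carry over. Pictures are saved under pics/ and viewed, at most 10 in all, crops included, and the job is handed in when it is done.

Besides the shell and the picture viewer there is one more tool, called by a JSON object that holds its "op" and its "data". jog_arm: Moves the arm, as the interface text tells. Its arguments: {"type":"object","properties":{"targets":{"type":"array","items":{"type":"array","items":{"type":"number"}}},"hand":{"type":"number"},"newtons":{"type":"number"}},"required":["targets"]}

```bash
mkdir -p pics; cat > h.py <<'E'
import numpy as np, cv2
from rig import env
def ray(im,rc):
    f=200/np.tan(np.radians(im['fovy'])/2)
    K=np.array([[f,0,im['cx']],[0,f,im['cy']],[0,0,1.]])
    p=cv2.undistortPoints(np.array([[[rc[1],rc[0]]]],float),K,np.array([im['k1'],0,0,0.]))[0,0]
    return np.array([p[0],p[1],1.])
def world(im,rc,d=None):
    if d is None: d=im['depth'][int(round(rc[0])),int(round(rc[1]))]
    T=np.array(im['cam_to_world']); return T[:3,:3]@(ray(im,rc)*d)+T[:3,3]
def cloud(im):
    f=200/np.tan(np.radians(im['fovy'])/2)
    K=np.array([[f,0,im['cx']],[0,f,im['cy']],[0,0,1.]])
    v,u=np.mgrid[:400,:640]
    p=cv2.undistortPoints(np.stack([u,v],-1).reshape(-1,1,2).astype(float),K,np.array([im['k1'],0,0,0.])).reshape(400,640,2)
    d=im['depth'];T=np.array(im['cam_to_world'])
    P=np.concatenate([p,np.ones((400,640,1))],-1)*d[...,None]
    return P@T[:3,:3].T+T[:3,3]
def save(im,n): cv2.imwrite('pics/'+n,im['frame'][...,::-1])
E
python3 - <<'E'
from h import *
np.set_printoptions(precision=4,suppress=True)
for c in ['side','top']:
    im=env.get_image(c); save(im,c+'0.png'); C=cloud(im); np.savez(c+'0.npz',C=C,f=im['frame'])
    print(c,im['cam_to_world'],im['fovy'],im['k1'])
    for t in ['pin','fixture','bridge','handle','pin_rest','notch','carriage','anvil','tabs','wrench']:
        for r in env.regions_of(c,t)[:4]:
            p=r['point'];m=r['pixels']&(im['depth']>0)
            print(t,round(r['score'],2),p,m.sum(),world(im,p),'max z',np.percentile(C[m][:,2],98) if m.sum() else 0)
E
```

```text
side [[-0.8382 -0.4153  0.3535  0.2246]
 [-0.5454  0.6328 -0.5496  0.4106]
 [ 0.0046 -0.6535 -0.7569  0.7808]
 [ 0.      0.      0.      1.    ]] 51.436179663178834 -0.10170832672378685
pin 0.9 [298.1, 348.9] 326 [0.3788 0.0674 0.0888] max z 0.11272774168304567
pin 0.72 [279.4, 279.0] 272 [0.5075 0.1103 0.098 ] max z 0.11495420568710585
pin 0.71 [347.3, 331.6] 330 [0.3524 0.171  0.1045] max z 0.11279138249416593
pin 0.56 [329.1, 358.3] 355 [0.3309 0.1186 0.1057] max z 0.11273143885690323
fixture 0.72 [332.6, 252.3] 14046 [0.4983 0.2105 0.0566] max z 0.13670674098524582
bridge 0.86 [335.3, 252.4] 14119 [0.497  0.2129 0.0508] max z 0.13670552647596182
handle 0.72 [299.3, 273.5] 4779 [0.5123 0.1286 0.0429] max z 0.09374936340467027
handle 0.48 [335.1, 253.7] 14090 [0.4928 0.2131 0.0573] max z 0.1367138491477676
pin_rest 0.83 [181.2, 387.6] 1283 [ 0.4718 -0.2861  0.0436] max z 0.0955615138355153
notch 0.66 [184.4, 390.1] 1299 [ 0.4669 -0.2951  0.0271] max z 0.0955592197539768
carriage 0.56 [300.4, 273.6] 4684 [0.5102 0.131  0.0443] max z 0.09361939870029955
anvil 0.66 [179.1, 325.6] 488 
[... 833 characters left out ...]
0.0981 0.1144] max z 0.11555860054920651
bridge 0.87 [210.4, 181.9] 11007 [0.5114 0.1842 0.0548] max z 0.13687696829576143
handle 0.74 [210.8, 207.9] 3578 [0.5117 0.1247 0.0631] max z 0.09463372763480499
pin_rest 0.69 [235.1, 390.4] 1192 [ 0.4686 -0.2777  0.0937] max z 0.09718558834408553
notch 0.64 [234.6, 392.2] 1123 [ 0.4698 -0.2814  0.0949] max z 0.09727054093067528
carriage 0.62 [212.6, 211.7] 3728 [0.5079 0.1157 0.0651] max z 0.0947976036327593
anvil 0.97 [173.5, 363.6] 519 [ 0.6097 -0.225   0.0405] max z 0.045255057001756596
tabs 0.69 [105.3, 268.5] 917 [0.7723 0.0033 0.0128] max z 0.019032775312129355
wrench 0.55 [216.2, 466.3] 515 [ 0.5192 -0.4754  0.0098] max z 0.011055883843932548
```

View pics/top0.png

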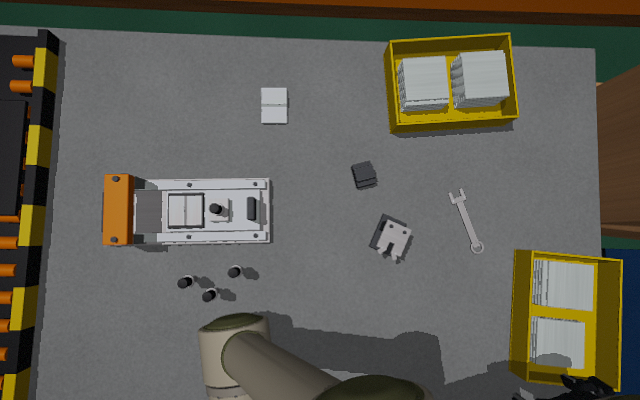

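View pics/side0.png

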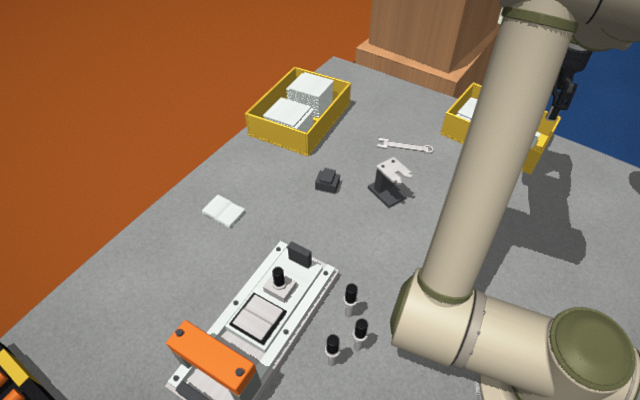

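Top view: the pin look-alikes are at (row, col) (209,217) in the slide, and (272,235), (282,185) and (295,209) loose near the robot. The one in the slide's boss is farthest from the base (0.52 m against about 0.35–0.39 m), and it's the one standing in the fixture. The rest is at (238,391), with its notch opening toward the bottom of the picture. Next I'll confirm with a crop and measure.

```bash
python3 - <<'E'
from h import *
np.set_printoptions(precision=4,suppress=True)
a=cv2.imread('pics/top0.png')
b=[cv2.resize(a[160:320,150:290],None,fx=2.8,fy=2.8,interpolation=2),cv2.resize(a[205:275,360:420],(384,448),interpolation=2)]
cv2.imwrite('pics/crop.png',np.hstack(b)[:,:800])
for c in ['top','side']:
    z=np.load(c+'0.npz');C=z['C'];X,Y,Z=C[...,0],C[...,1],C[...,2]
    def box(x0,x1,y0,y1,z0,z1): return C[(X>x0)&(X<x1)&(Y>y0)&(Y<y1)&(Z>z0)&(Z<z1)]
    k=box(.48,.55,.05,.14,.105,.125); print(c,'knob top',len(k),np.median(k,0),k.min(0),k.max(0))
    h=box(.45,.57,-.01,.06,.088,.1); r=cv2.minAreaRect((h[:,:2]*1000).astype(np.float32)); print('handle',len(h),r,np.median(h[:,2]))
    p=box(.40,.53,-.35,-.22,.088,.102); r=cv2.minAreaRect((p[:,:2]*1000).astype(np.float32)); print('plate',len(p),r,np.median(p[:,2]))
    g=box(.4,.62,.2,.4,.125,.145); r=cv2.minAreaRect((g[:,:2]*1000).astype(np.float32)); print('bridge',len(g),r,np.median(g[:,2]))
    g=box(.4,.62,-.04,.22,.036,.044); r=cv2.minAreaRect((g[:,:2]*1000).astype(np.float32)); print('rails',len(g),r)
    # looky raster of plate
    q=np.round(p[:,:2]*500).astype(int); q-=q.min(0); im=np.zeros(q.max(0)+1,int); np.add.at(im,(q[:,0],q[:,1]),1)
    print(p[:,:2].min(0)); print('\n'.join(''.join('#' if v else '.' for v in r) for r in im))
E
```

```text
top knob top 86 [0.5155 0.1026 0.1132] [0.5068 0.0925 0.1063] [0.5262 0.113  0.1162]
handle 162 ((518.7197265625, 29.082561492919922), (47.86702346801758, 15.812652587890625), 3.0449724197387695) 0.09442408141615127
plate 780 ((457.96893310546875, -282.9905090332031), (56.70642852783203, 75.75053405761719), 66.9134750366211) 0.09419477043816243
bridge 1900 ((507.22113037109375, 296.2673645019531), (144.25192260742188, 53.070064544677734), 2.523061513900757) 0.13468814335210655
rails 2164 ((516.1000366210938, 111.05121612548828), (137.72247314453125, 221.0457763671875), 1.4745908975601196)
[ 0.4174 -0.3222]
.................####.................
................#####.................
................#####.................
............#...#####.................
............###.######................
...........#.#########................
...........#.####.####...........##...
...........###########.........#####..
...........#.#########........######..
.........#.#....#####........#####.###
.........#.#.###..###......#########..
........#.#.######.........#######....
........#.##.#####
[... 2862 characters left out ...]
#.###.#..#...##...#.#.##.#..#.###....
...#....##.###..##.##.#.#...##.#......
.#.#.#.#.#.#..#..#.##..#..#.#.##......
..#...#.#.#..#....###...#.#..##.......
#.#..#..####.###.....#..##.#.#........
#..#...##..#.#....#.##...##.#.#.......
.#..#.#...###.##.#.#..##..#..##.......
..#.#..#....##.#.##....##.#..#........
...#.##.##...#.##.###.#.#.####........
........##.##....#..#..##..##.........
.....#...#..#.##.#..##..##.#..........
...........#...##.#...##..#.#.........
...........#....#.#...#.#..#..........
..............#...#.##...###..........
.................#....#..#............
...................##..#.##...........
.........................#............
.......................#.#............
```

View pics/crop.png

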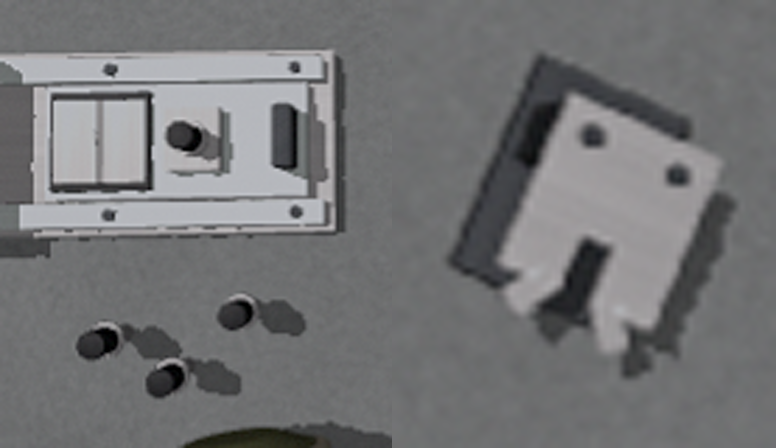

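The crop confirms it: the pin stands in the slide's boss, with a light collar and black knob. The notch mouth faces world (-x,+y). Both views agree on heights: knob top 0.113, handle 0.094, plate 0.094, bridge 0.135. Next I'll look at the rest from the wrist camera.

```bash
cat >> h.py <<'E'
def go(p,yaw=None,tilt0=True):
    """shift (cm) and rotvec (deg) in tool axes to reach p, tool down with closing axis y at yaw deg"""
    from scipy.spatial.transform import Rotation as R
    s=env.observe();T=np.array(s['tool_rot']);d=T.T@(np.array(p)-s['position'])*100
    best=None
    for k in ([yaw,yaw+180] if yaw is not None else []):
        a=np.radians(k);y=np.array([np.cos(a),np.sin(a),0]);z=np.array([0,0,-1.]);x=np.cross(y,z)
        v=R.from_matrix(T.T@np.column_stack([x,y,z])).as_rotvec(degrees=True)
        print('shift',d.round(2),'turn',v.round(2), 'yaw',k)
    if yaw is None: print('shift',d.round(2))
E
python3 - <<'E'
from h import *
np.set_printoptions(precision=4,suppress=True)
s=env.observe();print(s['tool_rot'],s['position'],s['q'],s['grip_width'])
im=env.get_image('wrist');T=np.array(s['tool_rot']);c=np.array(im['cam_to_world'])
print('cam in tool',T.T@(c[:3,3]-s['position']),'\n',T.T@c[:3,:3],im['fovy'])
go([.44,-.27,.30],67.5)
E
```

```text
[[ 0.9261  0.3772  0.    ]
 [ 0.3772 -0.9261  0.0001]
 [ 0.     -0.0001 -1.    ]] [ 0.2075 -0.5093  0.2313] [-80.1757  21.8082  74.3367   0.0006  83.8582 -12.3371] 0.08540268641095412
cam in tool [ 0.0852 -0.0007 -0.1415] 
 [[ 0.0005 -0.9446 -0.3282]
 [ 1.      0.0002  0.0009]
 [-0.0008 -0.3282  0.9446]] 71.42425415322123
shift [ 30.57 -13.39  -6.87] turn [  -0.     -0.   -135.34] yaw 67.5
shift [ 30.57 -13.39  -6.87] turn [-0.    0.   44.66] yaw 247.5
```

{"op": "jog_arm", "data": {"targets": [[4,-1.7,-1,0,0,0],[8,-3.4,-2,0,0,0],[12,-5.1,-3,0,0,0],[15.5,-6.7,-4,0,0,0],[19,-8.3,-5,0,0,0],[23,-10,-6,0,0,0],[26.5,-11.7,-7,0,0,0],[26.5,-11.7,-7,0,0,0]]}}

```text
time_s: 1.82
position: [0.4119, -0.2972, 0.3033]
tool_rot: [[0.924, 0.382, 0.003], [0.382, -0.924, -0.001], [0.002, 0.002, -1.0]]
ft_force: [0.0, -0.1, 0.9]
grip_width: 0.0856
gripper_force: 0.0
```

```bash
cat > look.py <<'E'
from h import *
import sys
np.set_printoptions(precision=4,suppress=True)
im=env.get_image('wrist');save(im,sys.argv[1]+'.png');C=cloud(im);np.savez(sys.argv[1]+'.npz',C=C,f=im['frame'])
X,Y,Z=C[...,0],C[...,1],C[...,2]
m=(X>.40)&(X<.53)&(Y>-.35)&(Y<-.22)&(Z>.086)&(Z<.104)
p=C[m]; print(len(p),np.median(p[:,2]),im['k1'],im['cx'],im['cy'])
r=cv2.minAreaRect((p[:,:2]*1000).astype(np.float32));print(r)
# raster in rest frame for yaw guesses; notch centreline and back
for yaw in (-21.5,-22.5,-23.5):
    a=np.radians(yaw);R=np.array([[np.cos(a),np.sin(a)],[-np.sin(a),np.cos(a)]])
    q=p[:,:2]@R.T*1000; print(yaw,'x',np.percentile(q[:,0],[.3,99.7]),'y',np.percentile(q[:,1],[.3,99.7]))
    xm=np.percentile(q[:,0],.3); 
    for dx in (15,18,21,24,26,28,30,32):
        s=np.sort(q[abs(q[:,0]-xm-dx)<1.2][:,1]); g=np.diff(s); i=g.argmax(); print('  ',dx,s[[i,i+1]].round(1),g[i].round(1),s[[0,-1]].round(1))
E
python3 look.py w1; python3 -c "
from h import *
print(env.observe()['position'],env.observe()['time_s'])"
```

```text
2384 0.09285012910410881 -0.014869204146588395 320.88272556460566 196.51094412035067
((458.0931091308594, -280.3653564453125), (55.85637664794922, 76.16548156738281), 68.10193634033203)
-21.5 x [492.0961 566.6543] y [-120.8429  -65.2152]
   15 [-98.9 -86.5] 12.3 [-120.4  -65. ]
   18 [-98.9 -86.7] 12.2 [-120.4  -65.1]
   21 [-99.  -86.8] 12.3 [-120.5  -65.2]
   24 [-99.  -86.9] 12.2 [-120.6  -65.4]
   26 [-99.  -86.1] 12.9 [-120.8  -65.4]
   28 [-99.1 -86.1] 13.0 [-120.5  -65.5]
   30 [-99.1 -86.2] 12.9 [-120.7  -65.6]
   32 [-89.7 -87.9] 1.8 [-120.7  -65.7]
-22.5 x [493.7701 568.1556] y [-111.5371  -55.9735]
   15 [-90.  -77.6] 12.3 [-111.5  -56.1]
   18 [-90.  -77.8] 12.2 [-111.5  -56.2]
   21 [-90.1 -77.8] 12.3 [-111.6  -56.3]
   24 [-90.  -77.9] 12.2 [-111.6  -56.4]
   26 [-90. -77.] 13.0 [-111.8  -56.4]
   28 [-90. -77.] 13.0 [-111.4  -56.5]
   30 [-90.  -77.1] 12.9 [-111.6  -56.5]
   32 [-105.4 -104.3] 1.1 [-111.3  -56.6]
-23.5 x [495.2738 569.4617] y [-102.5003  -46.6068]
   15 [-81.1 -68.7] 12.3 [-102.6  -47.2]
   18 [-81.  -68.8] 12.2 [-102.5  -47.3]
   21 [-81.1 -68.8] 12.3 [-102.6  -47.3]
   24 [-81.  -68.8] 12.2 [-102.5  -47.3]
   26 [-80.9 -67.9] 13.0 [-102.7  -47.4]
   28 [-80.9 -67.9] 13.0 [-102.3  -47.4]
   30 [-80.9 -67.9] 13.0 [-102.5  -47.4]
   32 [-100.5  -99.4] 1.1 [-102.1  -47.4]
[ 0.41104974 -0.29832156  0.30270987] 1.8667
```

View pics/w1.png

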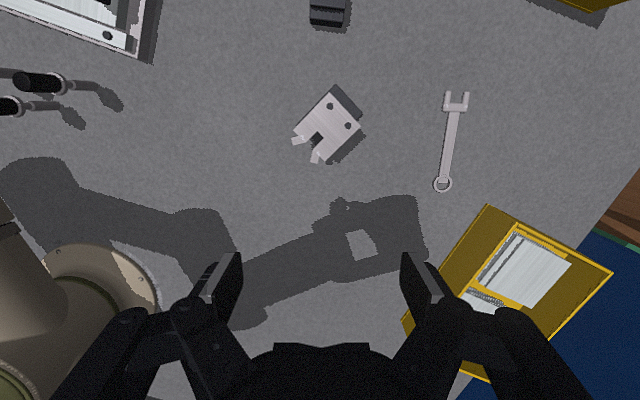

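The wrist view shows the rest at about (125,328), mouth toward the lower left (145,313), nothing in its way. Notch: about (0.449,-0.277), yaw -22.7°, plate top 0.093. It agrees with the other two views. Now to the pin.

```bash
python3 -c "
from h import *
go([.5147,.104,.20],2.5)"
```

```text
shift [ 24.93 -33.25  10.23] turn [  0.16   0.   -70.05] yaw 2.5
shift [ 24.93 -33.25  10.23] turn [ 1.0000e-02 -1.8000e-01  1.0995e+02] yaw 182.5
```

{"op": "jog_arm", "data": {"targets": [[2.3,-3,0,0,0,-6],[4.5,-6,0,0,0,-13],[6.8,-9,0,0,0,-20],[9,-12,0,0,0,-27],[11.3,-15,0,0,0,-34],[13.5,-18,0,0,0,-41],[15.8,-21,0,0,0,-48],[18,-24,0,0,0,-55]]}}

```text
time_s: 2.53
position: [0.485, -0.0102, 0.301]
tool_rot: [[0.218, 0.976, -0.0], [0.976, -0.218, -0.0], [-0.0, -0.0, -1.0]]
ft_force: [1.3, -0.6, -0.5]
grip_width: 0.0853
gripper_force: 0.0
```

```bash
python3 -c "
from h import *
go([.5147,.104,.20],2.5)"
```

```text
shift [11.8   0.42 10.1 ] turn [ -0.02   0.02 -15.07] yaw 2.5
shift [11.8   0.42 10.1 ] turn [2.0000e-02 3.0000e-02 1.6493e+02] yaw 182.5
```

{"op": "jog_arm", "data": {"targets": [[3,0.1,2.5,0,0,-5],[6,0.2,5,0,0,-10],[9,0.3,7.5,0,0,-15],[11.6,0.4,10,0,0,-15],[11.6,0.4,10,0,0,-15],[11.6,0.4,10,0,0,-15]]}}

```text
time_s: 3.03
position: [0.5143, 0.1011, 0.1999]
tool_rot: [[-0.039, 0.999, -0.003], [0.999, 0.039, -0.0], [-0.0, -0.003, -1.0]]
ft_force: [0.3, -0.6, 1.5]
grip_width: 0.0856
gripper_force: 0.0
```

```bash
python3 - <<'E'
from h import *
np.set_printoptions(precision=4,suppress=True)
im=env.get_image('wrist');save(im,'w2.png');C=cloud(im)
for r in env.regions_of('wrist','pin')[:3]:
    m=r['pixels']&(im['depth']>0);P=C[m];print(r['score'],r['point'])
    k=P[P[:,2]>.108]; 
    if len(k): print(len(k),cv2.minEnclosingCircle((k[:,:2]*1000).astype(np.float32)),np.median(k[:,2]))
X,Y,Z=C[...,0],C[...,1],C[...,2]
k=C[(X>.49)&(X<.54)&(Y>.07)&(Y<.13)&(Z>.108)&(Z<.12)];print(len(k),cv2.minEnclosingCircle((k[:,:2]*1000).astype(np.float32)) if len(k) else 0)
go([.5147,.104,.078],2.5)
E
```

```text
0.89 [172.1, 135.4]
450 ((331.99346923828125, 110.03092956542969), 11.071407318115234) 0.10979231549999575
0.77 [189.8, 324.7]
426 ((515.7743530273438, 104.86363220214844), 10.567622184753418) 0.11180966723684284
0.71 [119.9, 152.7]
537 ((358.0126037597656, 162.04647827148438), 11.229421615600586) 0.10991097203339453
449 ((515.600341796875, 104.72054290771484), 10.7080078125)
shift [ 0.4  -0.03 12.39] turn [ 0.06  0.03 -0.41] yaw 2.5
shift [ 0.4  -0.03 12.39] turn [  0.04  -0.09 179.59] yaw 182.5
```

View pics/w2.png

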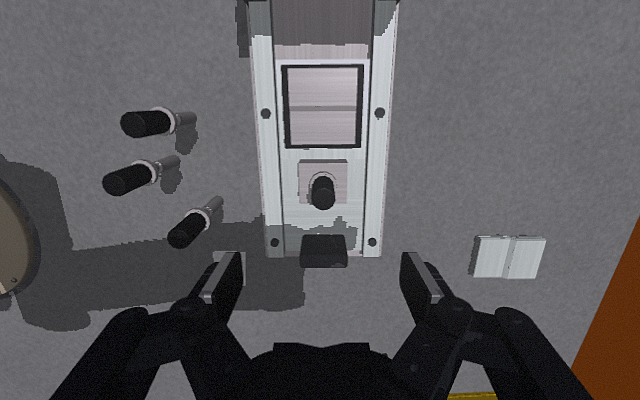

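The wrist view shows the pin at (190,324) in the boss, dead ahead of the fingers, and puts it at (0.5155,0.1047). Descend and grip.

{"op": "jog_arm", "data": {"targets": [[0.4,0,4,0,0,0],[0.4,0,8,0,0,0],[0.4,0,11,0,0,0],[0.4,0,12.4,0,0,0],[0.4,0,12.4,0,0,0],[0.4,0,12.4,0,0,0]]}}

```text
time_s: 3.63
position: [0.5152, 0.1042, 0.0783]
tool_rot: [[-0.036, 0.999, 0.001], [0.999, 0.036, -0.0], [-0.0, 0.001, -1.0]]
ft_force: [0.8, 0.6, 0.3]
grip_width: 0.0854
gripper_force: 0.0
```

{"op": "jog_arm", "data": {"targets": [[0,0,0,0,0,0],[0,0,0,0,0,0],[0,0,0,0,0,0],[0,0,0,0,0,0],[0,0,0,0,0,0],[0,0,0,0,0,0],[0,0,0,0,0,0],[0,0,0,0,0,0]], "hand": 0, "newtons": 50}}

```text
time_s: 4.3
position: [0.5147, 0.1054, 0.0779]
tool_rot: [[-0.038, 0.999, 0.001], [0.999, 0.038, -0.0], [-0.0, 0.001, -1.0]]
ft_force: [-1.0, -0.6, 6.0]
grip_width: 0.0208
gripper_force: 48.7
```

{"op": "jog_arm", "data": {"targets": [[0,0,-1,0,0,0],[0,0,-2.5,0,0,0],[0,0,-4,0,0,0],[0,0,-6,0,0,0],[0,0,-8,0,0,0],[0,0,-11,0,0,0],[0,0,-13,0,0,0],[0,0,-13,0,0,0]]}}

```text
time_s: 4.97
position: [0.5158, 0.1054, 0.2111]
tool_rot: [[-0.038, 0.999, 0.007], [0.999, 0.038, -0.0], [-0.0, 0.007, -1.0]]
ft_force: [0.8, -0.8, -1.3]
grip_width: 0.0209
gripper_force: 49.4
```

```bash
python3 -c "
from h import *
s=env.observe();print(s['position'],s['grip_width'],s['gripper_force'])
u=np.array([-.923,.386])
p=np.array([.449,-.277])+.06*u
go([p[0],p[1],.208],-22.6-180);go([p[0],p[1],.208],-67.6)"
```

```text
[0.51582592 0.10543445 0.21108936] 0.02090835744351438 49.41264867782593
shift [-35.44 -13.58   0.23] turn [ 9.0000e-02  5.5000e-01 -1.5522e+02] yaw -202.6
shift [-35.44 -13.58   0.23] turn [ 0.4  -0.06 24.78] yaw -22.599999999999994
shift [-35.44 -13.58   0.23] turn [ 0.36 -0.22 69.78] yaw -67.6
shift [-35.44 -13.58   0.23] turn [   0.25    0.4  -110.22] yaw 112.4
```

{"op": "jog_arm", "data": {"targets": [[-3.6,-1.4,0,0,0,3],[-7.2,-2.8,0,0,0,6],[-10.8,-4.2,0,0,0,9],[-14.4,-5.6,0,0,0,12],[-18,-7,0,0,0,15],[-21.6,-8.4,0,0,0,18],[-25.2,-9.8,0,0,0,21],[-28.8,-11.2,0,0,0,24.8]]}}

```text
time_s: 5.63
position: [0.412, -0.1879, 0.2063]
tool_rot: [[0.387, 0.922, -0.001], [0.922, -0.387, 0.001], [0.001, -0.002, -1.0]]
ft_force: [0.6, -0.8, -0.5]
grip_width: 0.0209
gripper_force: 49.4
```

```bash
python3 -c "
from h import *
u=np.array([-.923,.386])
p=np.array([.449,-.277])+.06*u
go([p[0],p[1],.208],-22.6)"
```

```text
shift [-6.79  0.85 -0.18] turn [-0.1  -0.03 -0.18] yaw -22.6
shift [-6.79  0.85 -0.18] turn [-5.0000e-02  1.5000e-01  1.7982e+02] yaw 157.4
```

{"op": "jog_arm", "data": {"targets": [[-3.3,0.4,0,0,0,0],[-6.5,0.8,0,0,0,0],[-6.5,0.8,2.5,0,0,0],[-6.5,0.8,5.5,0,0,0],[-6.5,0.8,8.5,0,0,0],[-6.5,0.8,9.3,0,0,0],[-6.5,0.8,9.3,0,0,0],[-6.5,0.8,9.3,0,0,0]]}}

```text
time_s: 6.3
position: [0.396, -0.2498, 0.1147]
tool_rot: [[0.385, 0.923, -0.0], [0.923, -0.385, 0.0], [0.0, -0.0, -1.0]]
ft_force: [0.2, -0.6, -0.4]
grip_width: 0.0205
gripper_force: 49.4
```

```bash
python3 look.py w3 | head -3; cat > rel.py <<'E'
from h import *
import sys
np.set_printoptions(precision=4,suppress=True)
# pin vs notch in the rest frame, per camera
a=np.radians(-22.7);R=np.array([[np.cos(a),np.sin(a)],[-np.sin(a),np.cos(a)]])
s=env.observe();tc=(R@(s['position'][:2]-np.array([.449,-.277])))*1000;print('tcp in rest',tc,s['position'])
for c in sys.argv[1:]:
    im=env.get_image(c);C=cloud(im)
    for r in env.regions_of(c,'pin')[:4]:
        m=r['pixels']&(im['depth']>0);P=C[m];q=(P[:,:2]-[.449,-.277])@R.T*1000
        if np.hypot(*np.median(q,0))>100: continue
        print(c,'pin',round(r['score'],2),r['point'])
        for lo,hi in ((30,50),(50,65),(65,80),(80,95),(95,102),(102,115),(115,130),(130,150)):
            k=(P[:,2]*1000>lo)&(P[:,2]*1000<hi)
            if k.sum()>5: print('  z',lo,hi,k.sum(),'x',np.percentile(q[k][:,0],[2,50,98]).round(1),'y',np.percentile(q[k][:,1],[2,50,98]).round(1))
    X,Y,Z=C[...,0],C[...,1],C[...,2]
    m=(X>.40)&(X<.53)&(Y>-.35)&(Y<-.22)&(Z>.088)&(Z<.098)
    q=(C[m][:,:2]-[.449,-.277])@R.T*1000
    print(c,'plate z',np.median(C[m][:,2]),'x',np.percentile(q[:,0],[.5,99.5]).round(1),'y',np.percentile(q[:,1],[.5,99.5]).round(1))
    for x in (-12,-8,-4,0,3,5,7):
        t=np.sort(q[abs(q[:,0]-x)<1.2][:,1]);t=t[abs(t)<25];g=np.diff(t)
        if len(g): i=g.argmax();print('   gap at',x,t[[i,i+1]].round(1))
E
python3 rel.py wrist side top
```

```text
7909 0.09291081149177266 -0.014869204146588395 320.88272556460566 196.51094412035067
((443.39862060546875, -275.0236511230469), (57.859291076660156, 107.73567199707031), 67.7916488647461)
-21.5 x [468.6585 566.6067] y [-121.8147  -64.7369]
tcp in rest [-59.0009   4.4839] [ 0.3963 -0.2501  0.1154]
wrist pin 0.78 [268.4, 322.8]
  z 30 50 37 x [-63.  -58.  -52.3] y [ 6.6  9.8 10.6]
  z 50 65 118 x [-64.2 -58.  -52.4] y [ 6.5  9.5 10.8]
  z 65 80 146 x [-65.3 -58.8 -52.4] y [ 5.3  9.6 10.7]
  z 80 95 65 x [-64.4 -58.9 -53.3] y [ 6.6  9.1 10.6]
  z 102 115 552 x [-69.8 -59.5 -48.6] y [ 6.9 13.8 17.3]
  z 115 130 482 x [-69.3 -59.2 -49.4] y [ 7.7 13.2 14.8]
  z 130 150 1953 x [-68.9 -59.5 -50.1] y [-4.4  9.8 14.6]
wrist plate z 0.09295685271221173 x [-26.9  47.4] y [-28.1  28.4]
   gap at -12 [-5.2  5.9]
   gap at -8 [-5.5  6. ]
   gap at -4 [-5.4  6. ]
   gap at 0 [-5.1  5.7]
   gap at 3 [-4.9  5.8]
   gap at 5 [-24.2 -23.3]
   gap at 7 [11.6 12.5]
side pin 0.5 [188.0, 414.6]
  z 30 50 11 x [-65.8 -63.2 -57.6] y [1.  7.1 9.2]
  z 50 65 20 x [-65.5 -63.6 -56.7] y [ 0.9  7.5 10.8]
  z 65 80
[... 377 characters left out ...]
7]
   gap at -4 [-7.7 10.5]
   gap at 0 [-8.5  5.9]
   gap at 3 [-9.2 -2.1]
   gap at 5 [ 7.8 15.1]
   gap at 7 [-8.  7.]
top plate z 0.09417777483552892 x [-12.2  48.2] y [-29.6  25.9]
   gap at -12 [21.5 22.8]
   gap at -8 [20.2 23. ]
   gap at -4 [21.7 24.8]
   gap at 0 [14.7 17. ]
   gap at 3 [19.9 22.6]
   gap at 5 [20.8 23.2]
   gap at 7 [12.3 15.5]Traceback (most recent call last):
  File "look.py", line 15, in <module>
    s=np.sort(q[abs(q[:,0]-xm-dx)<1.2][:,1]); g=np.diff(s); i=g.argmax(); print('  ',dx,s[[i,i+1]].round(1),g[i].round(1),s[[0,-1]].round(1))
                                                              ~~~~~~~~^^
ValueError: attempt to get argmax of an empty sequence
```

View pics/w3.png

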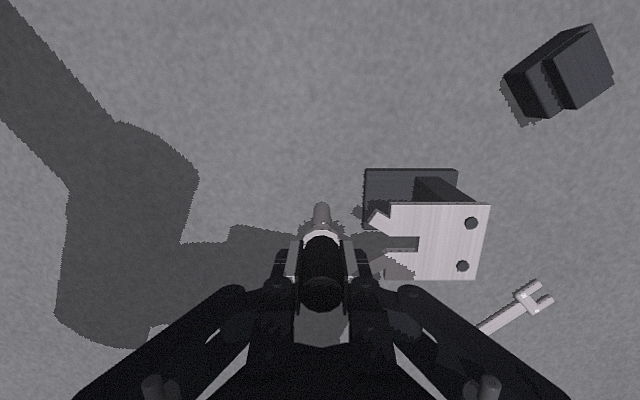

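The wrist view shows the pin hanging upright at (235,322), with the notch to its right at (243,405). In this view the pin is 58.8 mm in front of the seat and 3.4 mm too far in rest +y. I'll align and go in.

{"op": "jog_arm", "data": {"targets": [[-0.35,0.5,0.25,0,0,0],[-0.35,1.5,0.25,0,0,0],[-0.35,2.5,0.25,0,0,0],[-0.35,3.2,0.25,0,0,0],[-0.35,3.8,0.25,0,0,0],[-0.35,4.3,0.25,0,0,0],[-0.35,4.3,0.25,0,0,0],[-0.35,4.3,0.25,0,0,0]]}}

```text
time_s: 7.32
position: [0.434, -0.2694, 0.1117]
tool_rot: [[0.385, 0.923, -0.0], [0.923, -0.385, 0.0], [0.0, -0.0, -1.0]]
ft_force: [0.3, -0.4, -1.0]
grip_width: 0.021
gripper_force: 49.4
```

```bash
python3 rel.py wrist;python3 - <<'E'
from h import *
im=env.get_image('wrist');cv2.imwrite('pics/w4.png',cv2.resize(im['frame'][120:340,200:520,::-1],None,fx=2.4,fy=2.4,interpolation=2))
E
```

```text
tcp in rest [-16.725    1.2237] [ 0.434  -0.2694  0.1117]
wrist pin 0.68 [271.0, 323.1]
  z 30 50 35 x [-21.5 -19.  -15.9] y [4.9 6.8 7.4]
  z 50 65 15 x [-19.  -17.4 -15.9] y [6.6 7.1 7.6]
  z 80 95 11 x [-21.6 -18.6  -5.9] y [ 6.3 11.5 12.1]
  z 95 102 100 x [-28.4 -17.3  -4.9] y [ 6.6 12.7 14.3]
  z 102 115 576 x [-27.5 -16.7  -6.4] y [ 3.4 10.2 13.9]
  z 115 130 535 x [-26.8 -16.7  -6.6] y [ 3.8  9.8 11.5]
  z 130 150 2065 x [-26.9 -16.7  -6.9] y [-8.2  5.2 11.3]
wrist plate z 0.09293104151622375 x [-26.7  47.3] y [-27.5  28.4]
   gap at -12 [17.7 18.5]
   gap at -8 [21.9 22.8]
   gap at -4 [12.7 13.4]
   gap at 0 [8.2 8.8]
   gap at 3 [6.2 6.9]
   gap at 5 [-5.9 -4.5]
   gap at 7 [5.3 6. ]
```

View pics/w4.png

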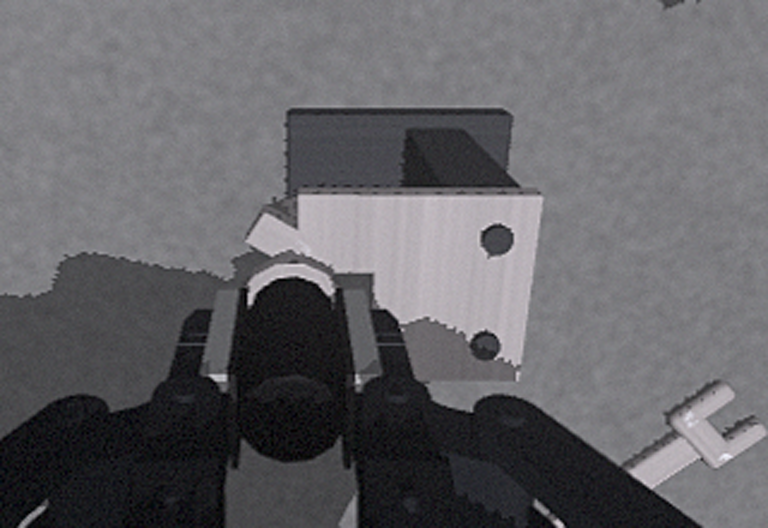

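The crop shows the pin's collar at (275,290) over the notch mouth, with the neck inside the flare and no contact force. The axis is 16.7 mm from the seat and centred sideways.

{"op": "jog_arm", "data": {"targets": [[0,0.4,0,0,0,0],[0,0.8,0,0,0,0],[0,1.1,0,0,0,0],[0,1.3,0,0,0,0],[0,1.5,0,0,0,0],[0,1.5,0,0,0,0],[0,1.5,0,0,0,0]]}}

```text
time_s: 8.05
position: [0.448, -0.2753, 0.1117]
tool_rot: [[0.385, 0.923, -0.0], [0.923, -0.385, 0.0], [0.0, -0.0, -1.0]]
ft_force: [-0.2, -0.6, -1.1]
grip_width: 0.021
gripper_force: 49.4
```

{"op": "jog_arm", "data": {"targets": [[0,0.1,0,0,0,0],[0,0.15,0,0,0,0],[0,0.15,0,0,0,0],[0,0.15,0,0,0,0]]}}

```text
time_s: 8.38
position: [0.4493, -0.2759, 0.1118]
tool_rot: [[0.385, 0.923, -0.0], [0.923, -0.385, -0.0], [-0.0, -0.0, -1.0]]
ft_force: [-0.9, 0.3, -2.2]
grip_width: 0.0208
gripper_force: 49.4
```

{"op": "jog_arm", "data": {"targets": [[0,0.05,0,0,0,0],[0,0.1,0,0,0,0],[0,0.1,0,0,0,0],[0,0.1,0,0,0,0]]}}

```text
time_s: 8.72
position: [0.45, -0.2761, 0.1118]
tool_rot: [[0.385, 0.923, -0.001], [0.923, -0.385, 0.0], [0.0, -0.001, -1.0]]
ft_force: [-1.6, 0.0, 0.5]
grip_width: 0.0206
gripper_force: 49.4
```

```bash
python3 rel.py wrist
```

```text
tcp in rest [0.6137 1.1831] [ 0.45   -0.2761  0.1118]
wrist pin 0.63 [271.0, 322.1]
  z 95 102 76 x [-10.    1.9  11.7] y [ 7.9 12.6 14.2]
  z 102 115 560 x [-10.2   0.1  10.3] y [ 3.9 10.2 14. ]
  z 115 130 511 x [-9.4  0.1  9.6] y [ 4.1  9.9 11.4]
  z 130 150 1969 x [-9.1  0.2  9.7] y [-7.6  5.6 11.3]
wrist plate z 0.0929370865534978 x [-26.4  47.2] y [-26.8  28.4]
   gap at -12 [15.9 16.6]
   gap at -8 [8. 9.]
   gap at -4 [10.1 11.3]
   gap at 0 [14.9 15.6]
   gap at 3 [20.2 20.8]
   gap at 5 [20.2 20.8]
   gap at 7 [22.1 22.7]
```

{"op": "jog_arm", "data": {"targets": [[0,0.05,0,0,0,0],[0,0.1,0,0,0,0],[0,0.1,0,0,0,0],[0,0.1,0,0,0,0]]}}

```text
time_s: 9.15
position: [0.4503, -0.2762, 0.1117]
tool_rot: [[0.385, 0.923, -0.002], [0.923, -0.385, 0.001], [0.0, -0.003, -1.0]]
ft_force: [-5.9, 2.6, 2.7]
grip_width: 0.0203
gripper_force: 49.7
```

Contact with the back wall: 6.4 N along rest -x. Ease off slightly and lower onto the collar.

{"op": "jog_arm", "data": {"targets": [[0,-0.05,0.15,0,0,0],[0,-0.05,0.3,0,0,0],[0,-0.05,0.4,0,0,0],[0,-0.05,0.4,0,0,0],[0,-0.05,0.4,0,0,0]]}}

```text
time_s: 9.57
position: [0.4503, -0.2761, 0.1075]
tool_rot: [[0.385, 0.923, -0.001], [0.923, -0.385, 0.001], [0.0, -0.002, -1.0]]
ft_force: [-5.1, 1.3, -1.0]
grip_width: 0.0206
gripper_force: 49.6
```

{"op": "jog_arm", "data": {"targets": [[0,0,0.05,0,0,0],[0,0,0.1,0,0,0],[0,0,0.1,0,0,0],[0,0,0.1,0,0,0]]}}

```text
time_s: 9.9
position: [0.4503, -0.2762, 0.1069]
tool_rot: [[0.385, 0.923, -0.001], [0.923, -0.385, 0.001], [0.0, -0.001, -1.0]]
ft_force: [-5.7, 2.4, 2.8]
grip_width: 0.0209
gripper_force: 49.9
```

{"op": "jog_arm", "data": {"targets": [[0,0,0.05,0,0,0],[0,0,0.1,0,0,0],[0,0,0.1,0,0,0],[0,0,0.1,0,0,0]]}}

```text
time_s: 10.23
position: [0.4503, -0.2762, 0.1068]
tool_rot: [[0.385, 0.923, -0.001], [0.923, -0.385, -0.0], [-0.0, -0.0, -1.0]]
ft_force: [-7.8, 4.9, 11.9]
grip_width: 0.0204
gripper_force: 50.7
```

Seated: 12 N vertical. Unload and open.

{"op": "jog_arm", "data": {"targets": [[0,-0.03,-0.1,0,0,0],[0,-0.03,-0.1,0,0,0]]}}

```text
time_s: 10.4
position: [0.4503, -0.2762, 0.1069]
tool_rot: [[0.385, 0.923, -0.0], [0.923, -0.385, 0.0], [0.0, -0.0, -1.0]]
ft_force: [-5.8, 2.3, 2.1]
grip_width: 0.0208
gripper_force: 49.5
```

{"op": "jog_arm", "data": {"targets": [[0,0,0,0,0,0],[0,0,0,0,0,0],[0,0,0,0,0,0],[0,0,0,0,0,0],[0,0,0,0,0,0],[0,0,0,0,0,0],[0,0,0,0,0,0],[0,0,0,0,0,0]], "hand": 1}}

```text
time_s: 11.07
position: [0.4505, -0.2764, 0.1068]
tool_rot: [[0.385, 0.923, 0.0], [0.923, -0.385, -0.0], [-0.0, 0.0, -1.0]]
ft_force: [-0.5, 0.5, -0.1]
grip_width: 0.0852
gripper_force: 0.0
```

{"op": "jog_arm", "data": {"targets": [[0,0,-1.5,0,0,0],[0,0,-4,0,0,0],[0,0,-7,0,0,0],[0,0,-10,0,0,0],[0,0,-12,0,0,0],[0,0,-12,0,0,0],[0,0,-12,0,0,0]]}}

```text
time_s: 11.65
position: [0.4506, -0.2765, 0.2274]
tool_rot: [[0.385, 0.923, 0.001], [0.923, -0.385, -0.001], [-0.001, 0.002, -1.0]]
ft_force: [-0.6, 1.1, -0.1]
grip_width: 0.0858
gripper_force: 0.0
```

```bash
python3 rel.py wrist side;python3 - <<'E'
from h import *
im=env.get_image('wrist');a=im['frame'][100:360,180:480,::-1]
im=env.get_image('side');b=im['frame'][130:260,340:470,::-1]
cv2.imwrite('pics/w5.png',np.hstack([cv2.resize(a,(400,347)),cv2.resize(b,(347,347),interpolation=2)]))
go([.519,-.015,.20],2.5)
E
```

```text
tcp in rest [1.2583 1.1057] [ 0.4506 -0.2765  0.2274]
wrist pin 0.87 [196.2, 321.3]
  z 80 95 10 x [13.1 13.2 14. ] y [-15.1 -10.7  -5. ]
  z 95 102 157 x [-12.6   0.6  13.7] y [-3.7  9.  13.9]
  z 102 115 77 x [-10.2  -0.4   9.9] y [ 2.6  9.7 11.4]
  z 115 130 103 x [-9.7  0.6 10.1] y [ 3.3  9.9 11.3]
  z 130 150 501 x [-9.   0.6  9.6] y [-8.5  2.5 10.9]
wrist plate z 0.09293943211662586 x [-27.2  47.1] y [-27.3  28.1]
   gap at -12 [-6.1  0.3]
   gap at -8 [10.4 11.5]
   gap at -4 [15.6 17. ]
   gap at 0 [20.1 21. ]
   gap at 3 [21.1 22.3]
   gap at 5 [23.4 24.4]
   gap at 7 [12.7 14. ]
side pin 0.74 [168.6, 401.5]
  z 30 50 25 x [-7.9 -4.9  3. ] y [-2.9  3.8  7.5]
  z 50 65 19 x [-7.8 -4.3  1.9] y [-0.2  4.3  6.6]
  z 80 95 12 x [-21.1  -1.6  18.9] y [-6.1 10.6 19. ]
  z 95 102 37 x [-14.5  -8.3   8.9] y [-9.4  7.8 13.1]
  z 102 115 43 x [-11.7  -7.1   4.7] y [-5.8  6.6 10.7]
  z 115 130 42 x [-11.4  -5.9   5.7] y [-4.2  6.3  9.7]
  z 130 150 70 x [-10.4  -2.3   7.5] y [-8.5  2.9  9.8]
side plate z 0.09342888075690325 x [-29.   47.1] y [-29.   28.1]
   gap at -12 [-7.9  6.2]
   gap at -8 [-18.1  -3.5]
   gap at -4 [-17.3  11. ]
   gap at 0 [-22.3  13.2]
   gap at 3 [16.4 20.8]
   gap at 5 [18.2 21.5]
   gap at 7 [14.  18.5]
shift [26.75 -3.7   2.61] turn [ -0.09  -0.06 -25.14] yaw 2.5
shift [26.75 -3.7   2.61] turn [-8.0000e-02  1.2000e-01  1.5486e+02] yaw 182.5
```

View pics/w5.png

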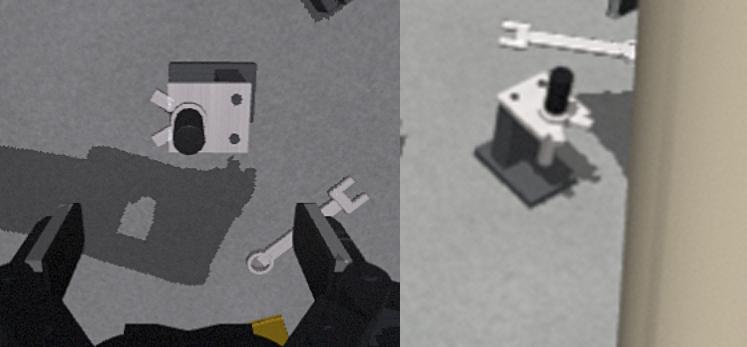

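The pin hangs upright in the notch: collar on the plate, neck at the back (wrist crop (188,125), side crop (560,95)), and released. Next, the handle.

{"op": "jog_arm", "data": {"targets": [[3.9,-0.6,0,0,0,-4],[7.8,-1.1,0,0,0,-8],[11.8,-1.7,0,0,0,-12],[15.7,-2.3,0,0,0,-16],[19.6,-2.8,0,0,0,-20],[23.5,-3.4,0,0,0,-25.1],[27.4,-3.9,0,0,0,-25.1],[27.4,-3.9,0,0,0,-25.1]], "hand": 0}}

```text
time_s: 12.62
position: [0.5204, -0.0027, 0.2264]
tool_rot: [[-0.049, 0.999, -0.0], [0.999, 0.049, 0.002], [0.002, -0.0, -1.0]]
ft_force: [-0.5, 0.2, 0.7]
grip_width: 0.0
gripper_force: 0.0
```

```bash
python3 - <<'E'
from h import *
np.set_printoptions(precision=4,suppress=True)
im=env.get_image('wrist');C=cloud(im);X,Y,Z=C[...,0],C[...,1],C[...,2]
h=C[(X>.47)&(X<.57)&(Y>.0)&(Y<.06)&(Z>.088)&(Z<.1)];print(len(h),cv2.minAreaRect((h[:,:2]*1000).astype(np.float32)),np.median(h[:,2]))
s=env.observe();print(s['position'],s['grip_width']);go([.5198,-.008,.07],2.5)
E
```

```text
789 ((518.6869506835938, 29.46526527404785), (49.606712341308594, 16.646385192871094), 2.760298013687134) 0.09361895686920663
[ 0.5201 -0.0054  0.2263] 0.00017293293062050664
shift [-0.27 -0.03 15.63] turn [-0.05 -0.03  0.25] yaw 2.5
shift [-0.27 -0.03 15.63] turn [   0.05   -0.07 -179.75] yaw 182.5
```

{"op": "jog_arm", "data": {"targets": [[-0.2,0,4,0,0,0.2],[-0.2,0,8,0,0,0.2],[-0.2,0,12,0,0,0.2],[-0.2,0,14.5,0,0,0.2],[-0.2,0,15.6,0,0,0.2],[-0.2,0,15.6,0,0,0.2],[-0.2,0,15.6,0,0,0.2]]}}

```text
time_s: 13.25
position: [0.5199, -0.0112, 0.0707]
tool_rot: [[-0.038, 0.999, -0.001], [0.999, 0.038, 0.0], [0.0, -0.001, -1.0]]
ft_force: [0.2, -0.9, -0.0]
grip_width: 0.0001
gripper_force: 0.0
```

{"op": "jog_arm", "data": {"targets": [[0.8,0,0,0,0,0],[1.5,0,0,0,0,0],[2,0,0,0,0,0],[2.5,0,0,0,0,0],[3.2,0,0,0,0,0],[4,0,0,0,0,0],[5,0,0,0,0,0],[6,0,0,0,0,0]]}}

```text
time_s: 13.92
position: [0.5178, 0.0503, 0.0711]
tool_rot: [[-0.039, 0.999, 0.001], [0.999, 0.039, -0.0], [-0.0, 0.001, -1.0]]
ft_force: [0.3, -3.7, 3.5]
grip_width: 0.0003
gripper_force: 2.0
```

{"op": "jog_arm", "data": {"targets": [[1.2,0,0,0,0,0],[2.4,0,0,0,0,0],[3.6,0,0,0,0,0],[4.6,0,0,0,0,0],[5.5,0,0,0,0,0],[6.2,0,0,0,0,0],[6.8,0,0,0,0,0],[6.8,0,0,0,0,0]]}}

```text
time_s: 14.58
position: [0.5145, 0.1188, 0.0706]
tool_rot: [[-0.04, 0.999, -0.001], [0.999, 0.04, 0.001], [0.001, -0.001, -1.0]]
ft_force: [-0.1, -0.7, 0.3]
grip_width: 0.0
gripper_force: 0.0
```

{"op": "jog_arm", "data": {"targets": [[0.2,0,0,0,0,0],[0.4,0,0,0,0,0],[0.6,0,0,0,0,0],[0.6,0,0,0,0,0],[0.8,0,0,0,0,0],[0.8,0,0,0,0,0]]}}

```text
time_s: 15.08
position: [0.5144, 0.1255, 0.0706]
tool_rot: [[-0.039, 0.999, -0.001], [0.999, 0.039, 0.0], [0.0, -0.001, -1.0]]
ft_force: [-0.3, -2.0, -1.1]
grip_width: -0.0001
gripper_force: 0.9
```

{"op": "jog_arm", "data": {"targets": [[0.15,0,0,0,0,0],[0.3,0,0,0,0,0],[0.45,0,0,0,0,0],[0.45,0,0,0,0,0]]}}

```text
time_s: 15.42
position: [0.5143, 0.1298, 0.0707]
tool_rot: [[-0.04, 0.999, -0.0], [0.999, 0.04, -0.001], [-0.001, -0.001, -1.0]]
ft_force: [-0.7, -5.4, -1.8]
grip_width: -0.0003
gripper_force: 2.5
```

{"op": "jog_arm", "data": {"targets": [[0.1,0,0,0,0,0],[0.2,0,0,0,0,0],[0.2,0,0,0,0,0],[0.2,0,0,0,0,0]]}}

```text
time_s: 15.75
position: [0.5143, 0.1299, 0.0707]
tool_rot: [[-0.04, 0.999, -0.001], [0.999, 0.04, -0.004], [-0.004, -0.001, -1.0]]
ft_force: [-2.0, -16.9, -1.2]
grip_width: -0.0002
gripper_force: 8.3
```

Against the stop: 17 N, and the hand has stopped moving at the expected y. Back off, lift away and check.

{"op": "jog_arm", "data": {"targets": [[-1,0,0,0,0,0],[-2.5,0,0,0,0,0],[-3,0,-3,0,0,0],[-3,0,-6,0,0,0],[-3,0,-9,0,0,0],[-3,0,-13,0,0,0],[-3,0,-13,0,0,0],[-3,0,-13,0,0,0]]}}

```text
time_s: 16.42
position: [0.5165, 0.1023, 0.2029]
tool_rot: [[-0.04, 0.999, 0.006], [0.999, 0.04, 0.001], [0.001, 0.006, -1.0]]
ft_force: [1.0, 0.1, -0.1]
grip_width: -0.0001
gripper_force: 0.0
```

```bash
python3 - <<'E'
from h import *
np.set_printoptions(precision=4,suppress=True)
for c in ('wrist','side'):
    im=env.get_image(c);C=cloud(im);X,Y,Z=C[...,0],C[...,1],C[...,2]
    h=C[(X>.47)&(X<.57)&(Y>.11)&(Y<.19)&(Z>.088)&(Z<.1)];print(c,len(h),cv2.minAreaRect((h[:,:2]*1000).astype(np.float32)) if len(h) else 0)
cv2.imwrite('pics/side9.png',im['frame'][...,::-1])
E
python3 rel.py side | head -9
```

```text
wrist 984 ((513.4796752929688, 149.38768005371094), (49.89986801147461, 16.062705993652344), 2.9324991703033447)
side 234 ((513.2051391601562, 149.38711547851562), (50.061485290527344, 16.734756469726562), 4.461300849914551)
tcp in rest [-85.248  375.3737] [0.5152 0.1022 0.2001]
side pin 0.47 [187.3, 393.7]
  z 30 50 25 x [-7.4 -3.4  3.4] y [-3.4  3.6  6.4]
  z 50 65 19 x [-8.4 -3.9  1.2] y [-0.4  4.   6.6]
side plate z 0.09226991637961812 x [-28.8 -15.9] y [12.1 26.3]
```

View pics/side9.png

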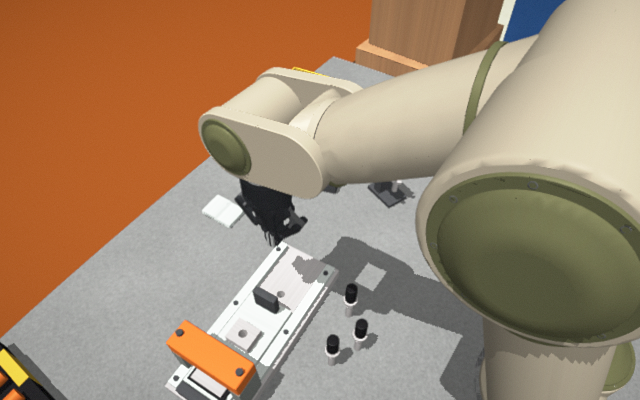

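The handle moved from y 29.5 to 149.4 mm, about 120 mm, so the slide is home. The side view shows the handle at (298,266), the work under the bridge, the pin shank still in the rest at (187,394), and the hand clear of everything.

```bash
python3 -c "
from rig import env
print(env.close_job())"
```

```text
the job is handed in; nothing more can be done
None
```

The job is handed in: the pin hangs upright at the back of the rest's notch with its collar on the plate, released; the slide was then pushed about 120 mm home against its stop; the anvil, tabs and wrench were not touched (about 17 s of the 59 s used).

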